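Scan the blower's label

ROBOT

A 6-joint arm with a two-finger parallel gripper is mounted at the origin on the work surface. World frame = base frame: x ahead of the robot, y to its left, z up, the work surface at z = 0. Lengths are in m, angles in rad, forces in N, time in s.
With the tool pointing down it reaches from about 0.375 to 0.9 m from the base axis. Payload 3.1 kg.
Tool frame: the origin (TCP) lies where the fingers leave the gripper's body, on its centre line; the fingertips stand 73 mm ahead of it and the grasp point (between the pads) lies 54 mm ahead of it; z points along the fingers, y is the line along which they close (so a half turn about z gives the same grasp; the last joint's range is limited). The gripper opens to 85 mm and grips with 20 to 120 N. Pads are 22 mm wide; open, the fingers measure 114 mm over their backs; the gripper's body (76 mm by 85 mm) begins 54 mm behind the grasp point. The pads swing forward as they close: fully open they stand 13 mm farther back than shut.
Start: joints at [-1.317, 0.527, 1.433, -0, 1.181, -0.178], TCP at [0.262, -0.567, 0.304] pointing down, gripper open.
Joint ranges: [-3.08, 3.08], [-0.75, 2.2], [0.22, 2.44], [-1.43, 4.57], [0, 2.65], [-2.85, 2.85]. Speed limits (rad/s): [2.79, 2.79, 3.14, 3.14, 3.14, 3.14].

INTERFACE

Orientations are given as a unit quaternion [x, y, z, w].
In Python, from station import manip gives the robot as it stands.
- The arm moves only by the shell command python3 -m crank 'ROWS' [FORCE]. ROWS is JSON, a list of rows, each an object with "dp": the shift along the tool's x, y, z normalised to -1 to 1, where 1 is 50 cm, a list of three; "delta_rot": the turn, a rotation vector about the tool's x, y, z normalised to -1 to 1, where 1 is 2 pi rad, a list of three; "fingers": the opening, from -1 (shut) to 1 (fully open). A call has 1 to 12 rows; each row shifts and turns the commanded pose from where the row before left it, along the tool's axes as they then stand; what a row does not reach is not made up. A row lasts 1/12 s, in which the tool goes at most 41.7 mm and 7.16 degrees, less where a joint would pass 70% of its speed; a pose out of reach is approached as far as the arm can. A call with a number of a shift or a turn outside -1 to 1 is refused whole. A call with a gripper value outside its range is refused whole. The fingers move at their own pace and stop on an object; FORCE is the grip in N (left out, the last holds). Time passes only in rows, so rows that do not move let the fingers close. It gives the time, the measured TCP pose, the force, the opening and the grip force at its end, in the units of the state.
- manip.sense(): the state, without advancing time (a new reading comes with each control period).
- manip.snapshot(name): name is "scene" or "top" or "wrist"; returns (picture, depth): 384x512x3 uint8, red, green, blue; 384x512 float32, m along the optical axis (not along the pixel's ray), 0 where there is no reading.
- manip.camera_model(name): a dict with "fx", "fy", "cx", "cy" (pixels), "origin" and "attitude" of the camera in the world. Camera axes: x right, y up, looking along -z (the intrinsics and any distortion apply to the point x, -y, -z); pixel columns grow to the right and rows downward; lengths in m; the calibration is good to about 2 mm. The wrist camera is an equidistant fisheye: a pixel r from the principal point sees the ray r / f radians off the axis. A picture is of the moment at which its call begins: read the wrist's pose just before it. camera_model takes no time and is no camera call; for the wrist camera it gives the pose at the moment of the call.
- manip.sign_off(): hands the job in; it is judged then, once.
The state is a dict: "t": time; "q": joint angles; "qd": joint speeds; "tau": joint torques, N m; "tcp_pos": TCP position; "tool_rot": TCP orientation; "force": force on the tool from outside, world axes, zero at the start; "ft_torque": the same for the moment, N m; "finger_gap": opening from 0.0 (shut) to 1.0 (fully open); "gripper_force": force on a finger pad.
Only numpy, scipy, OpenCV 4.12 (cv2) and the standard library are available. Lean on these libraries where they do the work, as an engineer would, in place of code of your own. Each camera call takes 0.05 s, during which the arm holds its last target. There are 200 camera calls.

TASK

Book in the reconditioned blower, the unit with the finned fan wheel: first stand the aerosol can that blocks its label upright in the steel tray. Then take the pistol scanner from its stand, point it squarely at the middle of the blower's sloping label from about 10 cm without touching the blower, hold it still there for two seconds, and hang it back on its stand as it was. Set things down rather than dropping them, keep the can upright throughout, and leave the other can, the jar and the screwdriver where they are.

Things in the scene. Friction and masses are not known exactly. Their poses are not given: they have to be found in the camera images.
- blower: The blower, heavy, fixed: finned black and grey fan wheel 126 mm across lying on its side (axle along y, 83 mm up) in a steel cradle 130 (x) x 150 (y) mm, motor cap to y = +90 mm, top at 146 mm, black terminal box with sloping label on the -x side. Origin at the centre of its underside; z up. Its yaw varies and it changes places with the control box.
- blower_label: The blower's paper bar label, 66 wide (y) x 46 tall (z) mm, origin at the middle of its face, 102 mm up and 86 mm in front (-x) of the blower's origin. It leans back 30 degrees: its x axis points INTO the label (ahead and 30 degrees down), so a scanner facing it squarely has its x axis along this one. y is level, z up the slope.
- control_box: The other unit, not to be scanned: plain ribbed aluminium housing 110 (x) x 140 (y) x 117 mm, fixed, with the same sort of sloping terminal box and label on its -x side, reaching to x = -90 mm. Origin at the centre of its underside.
- can: White aerosol can with grey band and black cap standing about 160 mm in front (-x) of the blower's origin, in the scanner's line to the label. 52 mm diameter to 140 mm up, then a cap 44 mm in diameter to 165 mm. 0.3 kg. Origin at the centre of its underside, z along its axis.
- spare_can: A second can of the very same kind, standing in front of the control box; leave it. Origin at the centre of its underside.
- tray: Open steel parts tray, fixed, 200 (x) x 130 (y) x 30 mm high outside, walls and floor 4 mm. Origin at the centre of its underside. Its far half (+x) holds the jar; its -x half is free.
- jar: Amber glass jar with steel lid, 54 mm diameter, 85 mm tall, standing in the tray about 50 mm to +x of the tray's middle. Origin at the centre of its underside.
- stand: Black scanner stand, fixed: base 180 x 90 x 12 mm, two forks 12 mm thick at x = +40 and -75 mm; saddles 44 mm wide between lips, 125 mm up; lips to 149 mm, 64 mm over outsides. Origin on the bench under the saddles' middle line; x along the resting scanner's beam. The scanner rests with its origin 145 mm above this origin, within 8 mm of it along x.
- scanner: Grey and black pistol scanner, 0.22 kg, resting in the stand. Barrel 36 wide (y), 40 tall (z), x -90 to +65 mm; black head 56 wide, z -20 to +28, x +63 to +90; handle 30 x 28 mm hanging down between the forks at x -55 to -15, to z -105. Origin on the barrel axis near the centre of mass: grip there across the 36 mm from above. x = beam direction, z up.
- scanner_nose (a point): Middle of the scanner's window, 90 mm along +x from the scanner's origin; same axes as the scanner.
- screwdriver: Screwdriver with wooden handle lying on the bench between the two cans, 170 mm long along its x, about 30 mm high; origin on its underside.

How it is judged:
By the outcome, as a careful person would: the job done as asked, in the order asked, and still so for the second after the job is handed in, with the robot touching nothing.
It also fails if it takes over 72 s, if anything falls off the work surface, if the arm or the gripper's body presses on something with over 40 N, if the wrist force passes 120 N, or if a joint passes its speed limit or range.

## Working session

There is one attempt and no reset: what is moved stays moved. The work goes in short steps, Python scripts to look and compute and a shell command to move; the robot and the scene stay as the last step left them, time stands still between calls to the robot, and variables do not carry over. Pictures are saved under pics/ and viewed, at most 10 in all, crops included, and the job is handed in when it is done.

```bash
ls; mkdir -p pics; python3 - <<'E'
from station import manip
import cv2,numpy as np
for n in("scene","top"):
    p,d=manip.snapshot(n); cv2.imwrite(f"pics/{n}0.png",p[:,:,::-1]); np.savez(f"{n}0.npz",p=p,d=d)
    m=manip.camera_model(n);print(n,m)
    np.save(f"{n}0_m.npy",m,allow_pickle=True)
print(manip.camera_model("wrist"));print(manip.sense())
a=cv2.imread("pics/scene0.png");b=cv2.imread("pics/top0.png")
E
```

```text
pics
scene {'fx': 424.4690288597558, 'fy': 424.4690288597558, 'cx': 257.46345562754243, 'cy': 195.45966838384746, 'origin': array([ 1.41817012, -0.49901806,  0.77713607]), 'attitude': array([0.40873507, 0.23775111, 0.45043094, 0.75731236])}
top {'fx': 352.9139343215533, 'fy': 352.9139343215533, 'cx': 251.61557109127068, 'cy': 189.56560958603583, 'origin': array([0.42104634, 0.01156452, 1.11441328]), 'attitude': array([ 0.03829099, -0.04300562, -0.70022375,  0.71159751])}
{'fx': 297.3186396354542, 'fy': 297.3186396354542, 'cx': 251.15101598867855, 'cy': 196.26611851456417, 'origin': array([ 0.33061285, -0.53499338,  0.37339732]), 'attitude': array([-0.12612422,  0.08201187, -0.53250958,  0.83294675])}
{'t': 0.1, 'q': array([-1.31648738e+00,  5.28381138e-01,  1.43376713e+00, -4.41259503e-06,
        1.18139723e+00, -1.78496798e-01]), 'qd': array([ 0.00018641, -0.00224144, -0.00270778, -0.00020746,  0.00022514,
       -0.00198385]), 'tau': array([ 1.89557750e-04, -4.43303668e+01, -1.78586447e+01, -2.73919532e-04,
        3.89908368e-03, -1.72684616e-05]), 'tcp_pos': array([ 0.26203734, -0.56686682,  0.3030287 ]), 'tool_rot': array([ 9.76675488e-01,  2.14718509e-01, -3.90423054e-05, -9.75643249e-04]), 'force': array([-0.06501848, -0.49965285, -0.34535165]), 'ft_torque': array([ 0.00969664, -0.01432286, -0.00159501]), 'gripper_force': 0.0, 'finger_gap': 0.9990121572495193}
```

View pics/scene0.png

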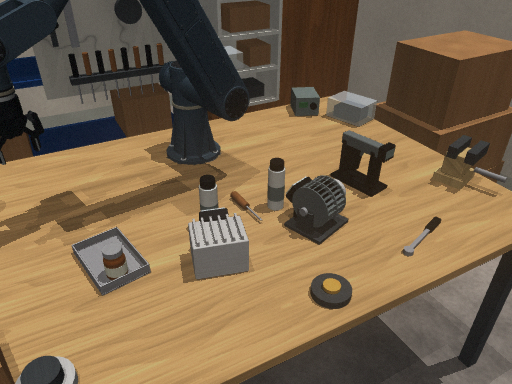

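View pics/top0.png

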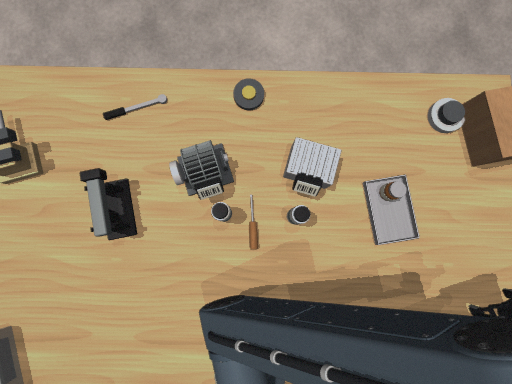

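The scene view shows the blower at (318,205) with its can at (277,185), the scanner on its stand at (365,160), and the tray with the jar at (112,262). In the top view the can is at (221,211), the blower label at (209,190), the scanner at (97,205) and the tray at (391,210).

```bash
cat > h.py <<'E'
import numpy as np,cv2
from scipy.spatial.transform import Rotation as R
from station import manip
def ld(n):
    z=np.load(n+"0.npz");return z['p'],z['d'],np.load(n+"0_m.npy",allow_pickle=True).item()
def rays(m,uv,fish=False):
    uv=np.asarray(uv,float);x=(uv[...,0]-m['cx'])/m['fx'];y=(uv[...,1]-m['cy'])/m['fy']
    if fish:
        r=np.hypot(x,y)+1e-9;s=np.sin(r)/r;c=np.stack([x*s,-y*s,-np.cos(r)],-1)
    else: c=np.stack([x,-y,-np.ones_like(x)],-1)
    return R.from_quat(m['attitude']).apply(c.reshape(-1,3)).reshape(c.shape)
def cloud(m,d,fish=False):
    v,u=np.mgrid[:d.shape[0],:d.shape[1]];r=rays(m,np.stack([u,v],-1),fish)
    if fish:
        f=R.from_quat(m['attitude']).apply([0,0,-1]);r=r/(r@f)[...,None]
    P=m['origin']+r*d[...,None];P[d==0]=np.nan;return P
def plane(m,uv,z,fish=False):
    r=rays(m,uv,fish);return m['origin']+r*((z-m['origin'][2])/r[...,2])[...,None]
def rect(P2):
    (c,s,a)=cv2.minAreaRect((P2*1000).astype(np.float32));return np.round(c,1),np.round(s,1),round(a,1)
E
python3 - <<'E'
from h import *
C={}
for n in("top","scene"):
    p,d,m=ld(n);P=cloud(m,d);C[n]=(p,d,m,P)
    ok=(abs(P[...,2])<.015)&(abs(P[...,0]-.5)<.3)&(abs(P[...,1])<.5);print(n,"table z",np.median(P[...,2][ok]),P[...,2][ok].std())
np.set_printoptions(precision=4,suppress=True)
p,d,m,P=C['top']
def box(u0,u1,v0,v1,z0,z1):
    M=np.zeros(d.shape,bool);M[v0:v1,u0:u1]=1;return M&(P[...,2]>z0)&(P[...,2]<z1)
for nm,b in dict(can=(208,235,200,224,.15,.18),spare=(286,314,202,228,.15,.18),jar=(380,408,174,204,.07,.1),
   tray=(360,422,172,248,.02,.036),scan=(78,140,165,245,.155,.19),lips=(78,140,165,245,.13,.19),base=(78,140,165,245,.006,.018),
   driver=(244,262,192,252,.008,.04)).items():
    M=box(*b);q=P[M];print(nm,M.sum(),np.median(q,0),q[:,2].max(),rect(q[:,:2]))
# scene label/cap
p2,d2,m2,P2=C['scene'];Q=P2
for nm,(cx,cy) in dict(can=np.median(P[box(208,235,200,224,.15,.18)],0)[:2][None],scan=np.median(P[box(78,140,165,245,.155,.19)],0)[:2][None]).items() if 0 else []: pass
c=np.median(P[box(208,235,200,224,.15,.18)],0)
k=(np.hypot(Q[...,0]-c[0],Q[...,1]-c[1])<.04)&(Q[...,2]>.05);print("scene can",k.sum(),Q[k].max(0),Q[k].min(0))
c=np.median(P[box(78,140,165,245,.155,.19)],0)
k=(np.hypot(Q[...,0]-c[0],Q[...,1]-c[1])<.12)&(Q[...,2]>.15);print("scene scan",k.sum(),Q[k].max(0),rect(Q[k][:,:2]))
# label white in blower
for nm,(u0,u1,v0,v1) in dict(bl=(190,232,175,206),cb=(285,330,170,200)).items():
    s=p[v0:v1,u0:u1].astype(int);M=np.zeros(d.shape,bool);M[v0:v1,u0:u1]=(s.min(-1)>170)
    q=P[M];q=q[(q[:,2]>.07)&(q[:,2]<.13)];c0=q.mean(0);_,_,vt=np.linalg.svd(q-c0);print(nm,len(q),c0,(q.min(0)+q.max(0))/2,"normal",vt[2],rect(q[:,:2]))
im=cv2.resize(p[140:260,60:260][:,:,::-1],None,fx=4,fy=4);cv2.imwrite("pics/crop1.png",im)
E
```

```text
top table z 0.000497912696039382 0.002943982038777775
scene table z -0.0001286470332479972 0.0030936703550149677
can 198 [0.4739 0.0924 0.1649] 0.16943153675089406 (array([474.2,  91.7]), array([40.4, 39.9]), 46.3)
spare 202 [ 0.4692 -0.13    0.165 ] 0.1701906970265643 (array([ 468.4, -129.6]), array([40.4, 40.4]), 1.0)
jar 234 [ 0.5482 -0.4211  0.0887] 0.09395983703979205 (array([ 548.8, -422.7]), array([46.6, 46.4]), 30.2)
tray 472 [ 0.5029 -0.423   0.0288] 0.035992512966674495 (array([ 493.9, -428. ]), array([200.3, 133.1]), 10.2)
scan 1035 [0.4985 0.424  0.1656] 0.17802731092843505 (array([489.6, 430.4]), array([181.3,  55.7]), 8.3)
lips 1330 [0.498  0.42   0.1648] 0.17802731092843505 (array([490.3, 424.8]), array([179.5,  64.6]), 12.7)
base 1052 [0.4842 0.407  0.0123] 0.017912857972737006 (array([492.1, 447.8]), array([177.3, 211.5]), 89.5)
driver 277 [0.4161 0.0018 0.0223] 0.03158008407143642 (array([449.4,  -0.6]), array([169.7,  24.8]), 0.9)
scene can 617 [0.5022 0.1117 0.1676] [0.4508 0.0632 0.0501]
scene scan 494 [0.5836 0.4716 0.1752] (array([494. , 418.6]), array([179.9,  61.2]), 16.7)
bl 12 [0.5441 0.1277 0.1207] [0.5437 0.1278 0.1206] normal [0.9305 0.3126 0.1909] (array([544.2, 128. ]), array([ 2.3, 55.9]), 17.6)
cb 193 [ 0.5848 -0.173   0.1097] [ 0.5739 -0.1569  0.1124] normal [ 0.2775 -0.0411  0.9598] (array([ 573.2, -157.2]), array([ 49.3, 122.1]), 1.0)
```

View pics/crop1.png

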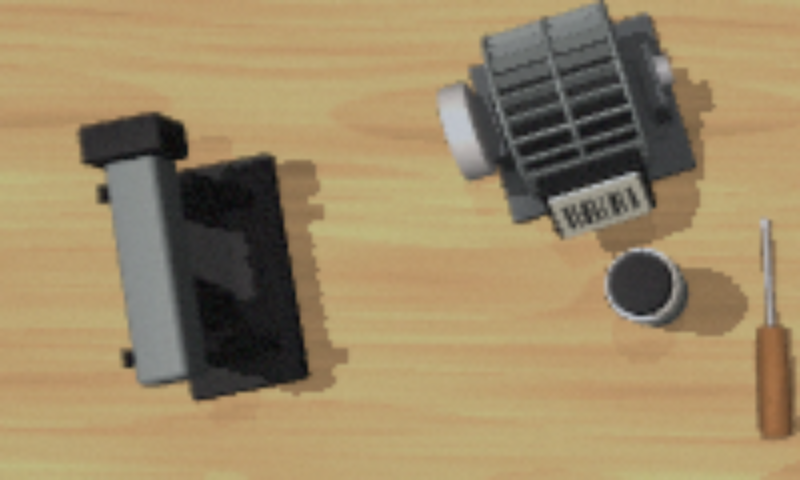

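Crop: the blower label is a tilted quad centred at crop (600,204), which is image (210,191). The barrel runs from (160,380) to (130,160) and the can cap is at (640,285). I start the approach and refine the rest.

```bash
R='{"dp":[0.055,-0.06,0],"delta_rot":[0,0,0],"fingers":1}'; python3 -m crank '[{"dp":[0.03,-0.033,0],"delta_rot":[0,0,0],"fingers":1},{"dp":[0.055,-0.06,0],"delta_rot":[0,0,0],"fingers":1},{"dp":[0.055,-0.06,0],"delta_rot":[0,0,0],"fingers":1},{"dp":[0.055,-0.06,0],"delta_rot":[0,0,0],"fingers":1},{"dp":[0.055,-0.06,0],"delta_rot":[0,0,0],"fingers":1},{"dp":[0.055,-0.06,0],"delta_rot":[0,0,0],"fingers":1},{"dp":[0.055,-0.06,0],"delta_rot":[0,0,0],"fingers":1},{"dp":[0.055,-0.06,0],"delta_rot":[0,0,0],"fingers":1},{"dp":[0.055,-0.06,0],"delta_rot":[0,0,0],"fingers":1},{"dp":[0.055,-0.06,0],"delta_rot":[0,0,0],"fingers":1},{"dp":[0.055,-0.06,0],"delta_rot":[0,0,0],"fingers":1},{"dp":[0.055,-0.06,0],"delta_rot":[0,0,0],"fingers":1}]'
python3 - <<'E'
from h import *
np.set_printoptions(precision=4,suppress=True)
p,d,m=ld("top");P=cloud(m,d)
# label by corners
c=np.array([[548,198],[640,170],[652,207],[562,238]])/4.+[60,140]
hull=np.zeros(d.shape,np.uint8);cv2.fillConvexPoly(hull,np.round(c).astype(int),1);M=cv2.erode(hull,np.ones((3,3)))>0
q=P[M];q=q[(q[:,2]>.07)&(q[:,2]<.14)];A=np.c_[q[:,:2],np.ones(len(q))];s=np.linalg.lstsq(A,q[:,2],rcond=None)[0];print("label plane",len(q),s, "tilt",np.degrees(np.arctan(np.hypot(*s[:2]))),"az",np.degrees(np.arctan2(s[1],s[0])),q.mean(0))
z=[.102+.02,.102+.02,.102-.02,.102-.02];K=np.array([plane(m,c[i],z[i]) for i in range(4)]);print(K,K.mean(0),"yaw",[np.degrees(np.arctan2(-(K[b]-K[a])[0]*-1,-(K[b]-K[a])[1])) for a,b in((0,1),(3,2))])
# blower yaw from base
M=(P[...,2]>.03)&(P[...,2]<.2)&(abs(P[...,0]-.62)<.12)&(abs(P[...,1]-.15)<.13)&(P[...,0]>.51);print("blower",rect(P[M][:,:2]))
# barrel
s=p.astype(int).min(-1);B=(P[...,2]>.157)&(P[...,2]<.17)&(P[...,1]>.36)&(P[...,1]<.5)&(s>75);print("barrel",rect(P[B][:,:2]),B.sum(),np.median(P[B],0))
H=(P[...,2]>.168)&(P[...,2]<.18)&(P[...,1]>.36)&(P[...,1]<.52);print("head",rect(P[H][:,:2]),H.sum(),np.median(P[H],0))
E=(P[...,2]>.004)&(P[...,2]<.018)&(P[...,1]>.34)&(P[...,1]<.42)&(P[...,0]>.38)&(P[...,0]<.6)&(s<60);print("base",rect(P[E][:,:2]))
print(manip.sense()['tcp_pos'])
E
```

```text
t: 1.1
tcp_pos: [0.405, -0.1177, 0.3038]
tool_rot: [0.977, 0.214, -0.0, -0.0]
force: [1.0, -0.3, -0.4]
finger_gap: 1.001
gripper_force: 0.0
label plane 201 [ 1.5772  0.5204 -0.8   ] tilt 58.94733692437683 az 18.25952653970827 [0.5317 0.1254 0.1038]
[[0.5334 0.1603 0.122 ]
 [0.5544 0.0958 0.122 ]
 [0.5325 0.0897 0.082 ]
 [0.5086 0.155  0.082 ]] [0.5322 0.1252 0.102 ] yaw [np.float64(18.084189821267202), np.float64(20.118715256745677)]
blower (array([593.1, 153.9]), array([158.3, 167.3]), 18.3)
barrel (array([476.8, 424. ]), array([152.8,  35.7]), 12.4) 712 [0.4767 0.4229 0.1653]
head (array([491.6, 433.4]), array([178.1,  55.2]), 6.1) 250 [0.5618 0.438  0.1728]
base (array([484.9, 407.2]), array([178.2,  60. ]), 12.1)
[ 0.405  -0.1177  0.3038]
```

```bash
python3 -m crank '[{"dp":[0.05,-0.054,0],"delta_rot":[0,0,0],"fingers":1},{"dp":[0.05,-0.054,0],"delta_rot":[0,0,0],"fingers":1},{"dp":[0.05,-0.054,0],"delta_rot":[0,0,0],"fingers":1},{"dp":[0.05,-0.054,0],"delta_rot":[0,0,0],"fingers":1},{"dp":[0.05,-0.054,0],"delta_rot":[0,0,0],"fingers":1},{"dp":[0.03,-0.033,0],"delta_rot":[0,0,0],"fingers":1},{"dp":[0.02,-0.02,0],"delta_rot":[0,0,0],"fingers":1},{"dp":[0,0,0],"delta_rot":[0,0,0],"fingers":1},{"dp":[0,0,0],"delta_rot":[0,0,0],"fingers":1}]'
python3 - <<'E'
from h import *
np.set_printoptions(precision=4,suppress=True)
m=manip.camera_model("wrist");p,d=manip.snapshot("wrist");P=cloud(m,d,True)
M=(P[...,2]>.158)&(P[...,2]<.175)&(np.hypot(P[...,0]-.474,P[...,1]-.092)<.05);q=P[M];print(M.sum(),np.median(q,0),rect(q[:,:2]),manip.sense()['tcp_pos'])
E
```

```text
t: 1.85
tcp_pos: [0.4732, 0.0904, 0.3036]
tool_rot: [0.976, 0.216, -0.001, 0.0]
force: [-0.3, 0.2, 0.6]
finger_gap: 1.003
gripper_force: 0.0
2366 [0.4742 0.0921 0.1653] (array([472.6,  91.7]), array([41.5, 40.9]), 26.3) [0.473  0.0898 0.3036]
```

```bash
python3 -m crank '[{"dp":[0.002,-0.003,0.04],"delta_rot":[0,0,0],"fingers":1},{"dp":[0,0,0.06],"delta_rot":[0,0,0],"fingers":1},{"dp":[0,0,0.06],"delta_rot":[0,0,0],"fingers":1},{"dp":[0,0,0.06],"delta_rot":[0,0,0],"fingers":1},{"dp":[0,0,0.03],"delta_rot":[0,0,0],"fingers":1},{"dp":[0,0,0],"delta_rot":[0,0,0],"fingers":1},{"dp":[0,0,0],"delta_rot":[0,0,0],"fingers":-1},{"dp":[0,0,0],"delta_rot":[0,0,0],"fingers":-1},{"dp":[0,0,0],"delta_rot":[0,0,0],"fingers":-1},{"dp":[0,0,0],"delta_rot":[0,0,0],"fingers":-1},{"dp":[0,0,0],"delta_rot":[0,0,0],"fingers":-1},{"dp":[0,0,0],"delta_rot":[0,0,0],"fingers":-1}]' 45
```

```text
t: 2.9
tcp_pos: [0.4747, 0.0915, 0.1806]
tool_rot: [0.977, 0.215, 0.002, 0.001]
force: [-0.8, -1.3, 6.6]
finger_gap: 0.595
gripper_force: 47.2
```

```bash
python3 -m crank '[{"dp":[0,0,-0.02],"delta_rot":[0,0,0],"fingers":-1},{"dp":[0,0,-0.05],"delta_rot":[0,0,0],"fingers":-1},{"dp":[0,0,-0.06],"delta_rot":[0,0,0],"fingers":-1},{"dp":[0,0,-0.06],"delta_rot":[0,0,0],"fingers":-1},{"dp":[0,0,-0.06],"delta_rot":[0,0,0],"fingers":-1},{"dp":[0,0,-0.06],"delta_rot":[0,0,0],"fingers":-1},{"dp":[0,0,-0.06],"delta_rot":[0,0,0],"fingers":-1},{"dp":[0,0,-0.04],"delta_rot":[0,0,0],"fingers":-1},{"dp":[-0.012,0.022,-0.01],"delta_rot":[0,0,0],"fingers":-1},{"dp":[-0.024,0.045,0],"delta_rot":[0,0,0],"fingers":-1},{"dp":[-0.032,0.06,0],"delta_rot":[0,0,0],"fingers":-1},{"dp":[-0.032,0.06,0],"delta_rot":[0,0,0],"fingers":-1}]'
python3 -m crank '[{"dp":[-0.032,0.06,0],"delta_rot":[0,0,0],"fingers":-1},{"dp":[-0.032,0.06,0],"delta_rot":[0,0,0],"fingers":-1},{"dp":[-0.032,0.06,0],"delta_rot":[0,0,0],"fingers":-1},{"dp":[-0.032,0.06,0],"delta_rot":[0,0,0],"fingers":-1},{"dp":[-0.032,0.06,0],"delta_rot":[0,0,0],"fingers":-1},{"dp":[-0.032,0.06,0],"delta_rot":[0,0,0],"fingers":-1},{"dp":[-0.032,0.06,0],"delta_rot":[0,0,0],"fingers":-1},{"dp":[-0.032,0.06,0],"delta_rot":[0,0,0],"fingers":-1},{"dp":[-0.032,0.06,0],"delta_rot":[0,0,0],"fingers":-1},{"dp":[-0.032,0.06,0],"delta_rot":[0,0,0],"fingers":-1},{"dp":[-0.032,0.06,0],"delta_rot":[0,0,0],"fingers":-1},{"dp":[-0.016,0.03,0],"delta_rot":[0,0,0],"fingers":-1}]'
```

```text
t: 3.9
tcp_pos: [0.4667, -0.0144, 0.3894]
tool_rot: [0.976, 0.216, 0.0, 0.0]
force: [0.2, -0.5, -2.0]
finger_gap: 0.591
gripper_force: 47.8
t: 4.9
tcp_pos: [0.4443, -0.4083, 0.3887]
tool_rot: [0.977, 0.214, -0.0, 0.001]
force: [0.1, 0.0, -2.2]
finger_gap: 0.595
gripper_force: 47.8
```

```bash
python3 -m crank '[{"dp":[-0.016,0.028,0],"delta_rot":[0,0,0],"fingers":-1},{"dp":[0,0,0],"delta_rot":[0,0,0],"fingers":-1},{"dp":[0,0,0],"delta_rot":[0,0,0],"fingers":-1}]'
python3 - <<'E'
from h import *
np.set_printoptions(precision=4,suppress=True)
n="scene"
m=manip.camera_model(n);p,d=manip.snapshot(n);P=cloud(m,d)
cv2.imwrite("pics/s2.png",p[:,:,::-1])
M=(P[...,2]>.02)&(P[...,2]<.036)&(abs(P[...,0]-.49)<.14)&(abs(P[...,1]+.43)<.12);q=P[M];print("tray",M.sum(),rect(q[:,:2]))
M=(P[...,2]>.075)&(P[...,2]<.1)&(abs(P[...,0]-.55)<.05)&(abs(P[...,1]+.42)<.05);print("jar",rect(P[M][:,:2]),P[M].max(0))
M=(P[...,2]>-.005)&(P[...,2]<.015)&(abs(P[...,0]-.45)<.06)&(abs(P[...,1]+.43)<.04);print("floor",np.median(P[M],0))
M=(P[...,2]>.15)&(P[...,2]<.34)&(np.hypot(P[...,0]-.445,P[...,1]+.437)<.04);print("can",M.sum(),P[M].min(0),P[M].max(0))
print(manip.sense()['tcp_pos'])
E
```

```text
t: 5.15
tcp_pos: [0.4433, -0.4206, 0.3884]
tool_rot: [0.977, 0.214, -0.0, -0.001]
force: [0.4, 0.1, -2.8]
finger_gap: 0.596
gripper_force: 47.8
tray 715 (array([ 493.1, -429.7]), array([205.5, 130.8]), 10.5)
jar (array([ 548.4, -426.1]), array([49.8, 46.6]), 24.7) [ 0.5734 -0.4022  0.092 ]
floor [ 0.4191 -0.4503  0.0041]
can 1124 [ 0.4373 -0.4586  0.2062] [ 0.471  -0.3973  0.34  ]
[ 0.4435 -0.4197  0.3885]
```

View pics/s2.png

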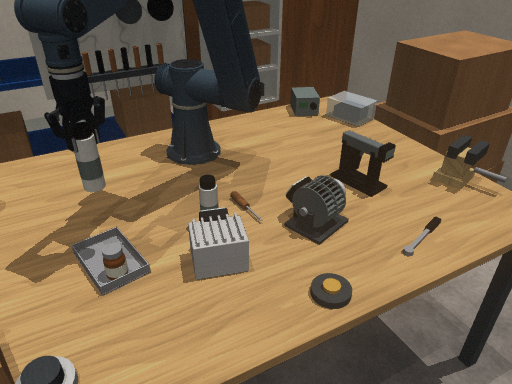

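The can hangs upright at (90,165). The tray centre (0.4935,-0.429), yaw and 4 mm floor agree with the first view.

```bash
python3 -m crank '[{"dp":[-0.007,0.017,0.02],"delta_rot":[0,0,0],"fingers":-1},{"dp":[-0.006,0.017,0.05],"delta_rot":[0,0,0],"fingers":-1},{"dp":[0,0,0.06],"delta_rot":[0,0,0],"fingers":-1},{"dp":[0,0,0.06],"delta_rot":[0,0,0],"fingers":-1},{"dp":[0,0,0.06],"delta_rot":[0,0,0],"fingers":-1},{"dp":[0,0,0.06],"delta_rot":[0,0,0],"fingers":-1},{"dp":[0,0,0.04],"delta_rot":[0,0,0],"fingers":-1},{"dp":[0,0,0.02],"delta_rot":[0,0,0],"fingers":-1},{"dp":[0,0,0.01],"delta_rot":[0,0,0],"fingers":-1},{"dp":[0,0,0.006],"delta_rot":[0,0,0],"fingers":-1},{"dp":[0,0,0.004],"delta_rot":[0,0,0],"fingers":-1},{"dp":[0,0,0],"delta_rot":[0,0,0],"fingers":-1}]'
```

```text
t: 6.2
tcp_pos: [0.4456, -0.4392, 0.195]
tool_rot: [0.977, 0.215, 0.0, 0.001]
force: [-0.3, -0.3, -2.4]
finger_gap: 0.593
gripper_force: 47.8
```

```bash
python3 -m crank '[{"dp":[0,0,0.007],"delta_rot":[0,0,0],"fingers":-1},{"dp":[0,0,0.006],"delta_rot":[0,0,0],"fingers":-1},{"dp":[0,0,0.004],"delta_rot":[0,0,0],"fingers":-1},{"dp":[0,0,0.003],"delta_rot":[0,0,0],"fingers":-1},{"dp":[0,0,0],"delta_rot":[0,0,0],"fingers":-1},{"dp":[0,0,0],"delta_rot":[0,0,0],"fingers":-1}]'
```

```text
t: 6.7
tcp_pos: [0.4452, -0.4388, 0.1847]
tool_rot: [0.977, 0.215, 0.0, 0.0]
force: [-0.5, 0.8, 3.2]
finger_gap: 0.595
gripper_force: 48.3
```

```bash
python3 -m crank '[{"dp":[0,0,0],"delta_rot":[0,0,0],"fingers":0.4},{"dp":[0,0,0],"delta_rot":[0,0,0],"fingers":0.6},{"dp":[0,0,0],"delta_rot":[0,0,0],"fingers":1},{"dp":[0,0,0],"delta_rot":[0,0,0],"fingers":1},{"dp":[0,0,0],"delta_rot":[0,0,0],"fingers":1},{"dp":[0,0,-0.02],"delta_rot":[0,0,0],"fingers":1},{"dp":[0,0,-0.05],"delta_rot":[0,0,0],"fingers":1},{"dp":[0,0,-0.07],"delta_rot":[0,0,0],"fingers":1},{"dp":[0,0,-0.07],"delta_rot":[0,0,0],"fingers":1},{"dp":[0,0,-0.06],"delta_rot":[0,0,0],"fingers":1},{"dp":[0,0,-0.03],"delta_rot":[0,0,0],"fingers":1},{"dp":[0,0,0],"delta_rot":[0,0,0],"fingers":1}]'
python3 - <<'E'
from h import *
np.set_printoptions(precision=4,suppress=True)
m=manip.camera_model("wrist");p,d=manip.snapshot("wrist");P=cloud(m,d,True)
M=(P[...,2]>.16)&(P[...,2]<.18)&(np.hypot(P[...,0]-.445,P[...,1]+.438)<.05);q=P[M];print("can",M.sum(),np.median(q,0),rect(q[:,:2]))
s=manip.sense();T=R.from_quat(s['tool_rot']);print(s['tcp_pos'],s['q'])
print("to scanner, norm",T.inv().apply(np.array([.490,.427,.31])-s['tcp_pos'])/.5)
print(T.as_matrix())
E
```

```text
t: 7.7
tcp_pos: [0.4463, -0.4403, 0.3398]
tool_rot: [0.977, 0.215, 0.002, 0.005]
force: [-0.1, -0.3, 0.5]
finger_gap: 1.0
gripper_force: 0.0
can 1857 [ 0.4445 -0.4379  0.1693] (array([ 442.9, -438.5]), array([41.5, 41.4]), 29.2)
[ 0.4456 -0.4394  0.3369] [-0.9567  0.4932  1.3964 -0.      1.2461  0.1812]
to scanner, norm [ 0.8074 -1.536   0.0457]
[[ 0.9078  0.4195  0.0034]
 [ 0.4195 -0.9077 -0.0048]
 [ 0.0011  0.0058 -1.    ]]
```

```bash
python3 -m crank '[{"dp":[0.018,-0.035,0],"delta_rot":[0,0,0],"fingers":1},{"dp":[0.037,-0.07,0],"delta_rot":[0,0,0],"fingers":1},{"dp":[0.037,-0.07,0],"delta_rot":[0,0,0],"fingers":1},{"dp":[0.037,-0.07,0],"delta_rot":[0,0,0],"fingers":1},{"dp":[0.037,-0.07,0],"delta_rot":[0,0,0],"fingers":1},{"dp":[0.037,-0.07,0],"delta_rot":[0,0,0],"fingers":1},{"dp":[0.037,-0.07,0],"delta_rot":[0,0,0],"fingers":1},{"dp":[0.037,-0.07,0],"delta_rot":[0,0,0],"fingers":1},{"dp":[0.037,-0.07,0],"delta_rot":[0,0,0],"fingers":1},{"dp":[0.037,-0.07,0],"delta_rot":[0,0,0],"fingers":1},{"dp":[0.037,-0.07,0],"delta_rot":[0,0,0],"fingers":1},{"dp":[0.037,-0.07,0],"delta_rot":[0,0,0],"fingers":1}]'
python3 -m crank '[{"dp":[0.037,-0.07,0],"delta_rot":[0,0,0],"fingers":1},{"dp":[0.037,-0.07,0],"delta_rot":[0,0,0],"fingers":1},{"dp":[0.037,-0.07,0],"delta_rot":[0,0,0],"fingers":1},{"dp":[0.037,-0.07,0],"delta_rot":[0,0,0],"fingers":1},{"dp":[0.037,-0.07,0],"delta_rot":[0,0,0],"fingers":1},{"dp":[0.037,-0.07,0],"delta_rot":[0,0,0],"fingers":1},{"dp":[0.037,-0.07,0],"delta_rot":[0,0,0],"fingers":1},{"dp":[0.037,-0.07,0],"delta_rot":[0,0,0],"fingers":1},{"dp":[0.03,-0.053,0],"delta_rot":[0,0,0.012],"fingers":1},{"dp":[0,0,0],"delta_rot":[0,0,0.0125],"fingers":1},{"dp":[0,0,0],"delta_rot":[0,0,0.0125],"fingers":1},{"dp":[0,0,0],"delta_rot":[0,0,0],"fingers":1}]'
python3 - <<'E'
from h import *
np.set_printoptions(precision=4,suppress=True)
m=manip.camera_model("wrist");p,d=manip.snapshot("wrist");P=cloud(m,d,True);cv2.imwrite("pics/w3.png",p[:,:,::-1])
np.savez("w3.npz",p=p,d=d,P=P)
s=p.astype(int).min(-1)
B=(P[...,2]>.158)&(P[...,2]<.169)&(P[...,1]>.34)&(P[...,1]<.52)&(P[...,0]<.6);print("z165",rect(P[B][:,:2]),B.sum(),np.median(P[B],0))
B&=s>75;print("grey",rect(P[B][:,:2]),B.sum(),np.median(P[B],0))
H=(P[...,2]>.17)&(P[...,2]<.18)&(P[...,1]>.34)&(P[...,1]<.52)&(P[...,0]<.62);print("head",rect(P[H][:,:2]),H.sum(),np.median(P[H],0))
st=manip.sense();print(st['tcp_pos'],st['q'],np.degrees(np.arctan2(*R.from_quat(st['tool_rot']).as_matrix()[:2,0][::-1])))
E
```

```text
t: 8.75
tcp_pos: [0.4679, 0.0178, 0.3325]
tool_rot: [0.977, 0.215, -0.002, -0.001]
force: [0.5, 0.1, -0.2]
finger_gap: 1.003
gripper_force: 0.0
t: 9.75
tcp_pos: [0.4875, 0.3628, 0.3316]
tool_rot: [0.995, 0.1, -0.002, 0.001]
force: [0.1, -0.2, -1.0]
finger_gap: 1.0
gripper_force: 0.0
z165 (array([489.3, 426. ]), array([179.3,  56.5]), 12.5) 6699 [0.4867 0.4231 0.1651]
grey (array([489. , 431.2]), array([180.7,  54.4]), 9.3) 6385 [0.4855 0.4237 0.1652]
head (array([563.2, 441.9]), array([26.9, 55.6]), 11.8) 2178 [0.5634 0.4407 0.1731]
[0.4877 0.3623 0.3319] [ 0.4553  0.4752  1.4441 -0.0001  1.2263  1.8235] 11.609804147483505
```

View pics/w3.png

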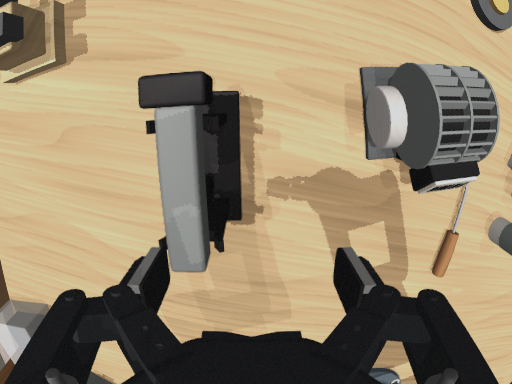

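Wrist view: the barrel runs from (190,270) to (175,105) with the head at (175,90). Scanner origin is (0.4888,0.4262), yaw 12°, barrel top 165 mm, head top 173 mm, all as expected. The move stopped 64 mm short, so I make that up next.

```bash
python3 -m crank '[{"dp":[0.007,-0.03,0],"delta_rot":[0,0,-0.001],"fingers":1},{"dp":[0.009,-0.04,0],"delta_rot":[0,0,0],"fingers":1},{"dp":[0.009,-0.04,0],"delta_rot":[0,0,0],"fingers":1},{"dp":[0.003,-0.015,0],"delta_rot":[0,0,0],"fingers":1},{"dp":[0,0,0.03],"delta_rot":[0,0,0],"fingers":1},{"dp":[0,0,0.05],"delta_rot":[0,0,0],"fingers":1},{"dp":[0,0,0.03],"delta_rot":[0,0,0],"fingers":1},{"dp":[0,0,0],"delta_rot":[0,0,0],"fingers":1},{"dp":[0,0,0],"delta_rot":[0,0,0],"fingers":1},{"dp":[0,0,0],"delta_rot":[0,0,0],"fingers":1}]'
python3 - <<'E'
from h import *
s=manip.sense();M=R.from_quat(s['tool_rot']).as_matrix();print(s['tcp_pos'],M,(M.T@(np.array([.4888,.4262,.199])-s['tcp_pos'])/.5).round(4),np.degrees(np.arctan2(M[1,0],M[0,0])))
E
```

```text
t: 10.63
tcp_pos: [0.4902, 0.4265, 0.2798]
tool_rot: [0.995, 0.103, 0.001, -0.0]
force: [0.4, 0.9, -0.2]
finger_gap: 0.998
gripper_force: 0.0
[0.49015819 0.42651875 0.27978704] [[ 9.78703558e-01  2.05274972e-01  1.23740740e-03]
 [ 2.05274188e-01 -9.78704231e-01  7.32082312e-04]
 [ 1.36133404e-03 -4.62483764e-04 -9.99998966e-01]] [-3.000e-03  1.000e-04  1.616e-01] 11.845561334242271
```

```bash
python3 -m crank '[{"dp":[-0.003,0,0.03],"delta_rot":[0,0,0],"fingers":1},{"dp":[0,0,0.05],"delta_rot":[0,0,0],"fingers":1},{"dp":[0,0,0.05],"delta_rot":[0,0,0],"fingers":1},{"dp":[0,0,0.03],"delta_rot":[0,0,0],"fingers":1},{"dp":[0,0,0],"delta_rot":[0,0,0],"fingers":1},{"dp":[0,0,0],"delta_rot":[0,0,0],"fingers":1},{"dp":[0,0,0],"delta_rot":[0,0,0],"fingers":-1},{"dp":[0,0,0],"delta_rot":[0,0,0],"fingers":-1},{"dp":[0,0,0],"delta_rot":[0,0,0],"fingers":-1},{"dp":[0,0,0],"delta_rot":[0,0,0],"fingers":-1},{"dp":[0,0,0],"delta_rot":[0,0,0],"fingers":-1},{"dp":[0,0,0],"delta_rot":[0,0,0],"fingers":-1}]' 60
python3 - <<'E'
from h import *
s=manip.sense();print(s['tcp_pos'],s['tool_rot'],s['ft_torque'],s['force'],s['finger_gap'],s['gripper_force'],s['q'])
E
```

```text
t: 11.63
tcp_pos: [0.4887, 0.4264, 0.2004]
tool_rot: [0.995, 0.103, 0.001, -0.0]
force: [-0.6, -0.1, 5.3]
finger_gap: 0.413
gripper_force: 60.9
[0.48874242 0.4264407  0.20036252] [ 9.94659086e-01  1.03206818e-01  1.18853073e-03 -4.92881693e-04] [-0.0573447   0.11084285  0.03356054] [-0.57308389 -0.06124884  5.27214908] 0.4131337342125895 60.937310457229614 [ 5.45495139e-01  6.80006966e-01  1.45897777e+00 -1.49759798e-04
  1.00003765e+00  1.90959020e+00]
```

```bash
python3 -m crank '[{"dp":[0,0,-0.01],"delta_rot":[0,0,0],"fingers":-1},{"dp":[0,0,-0.03],"delta_rot":[0,0,0],"fingers":-1},{"dp":[0,0,-0.05],"delta_rot":[0,0,0],"fingers":-1},{"dp":[0,0,-0.05],"delta_rot":[0,0,0],"fingers":-1},{"dp":[0,0,-0.05],"delta_rot":[0,0,0],"fingers":-1},{"dp":[0,0,-0.05],"delta_rot":[0,0,0],"fingers":-1},{"dp":[0,0,-0.03],"delta_rot":[0,0,0],"fingers":-1},{"dp":[0,0,-0.02],"delta_rot":[0,0,0],"fingers":-1},{"dp":[0,0,0],"delta_rot":[0,0,0],"fingers":-1}]'
python3 -m crank '[{"dp":[-0.015,0.03,0],"delta_rot":[0,0,0],"fingers":-1},{"dp":[-0.025,0.05,0],"delta_rot":[0,0,0],"fingers":-1},{"dp":[-0.031,0.064,0],"delta_rot":[0,0,0],"fingers":-1},{"dp":[-0.031,0.064,0],"delta_rot":[0,0,0],"fingers":-1},{"dp":[-0.031,0.064,0],"delta_rot":[0,0,0],"fingers":-1},{"dp":[-0.031,0.064,0],"delta_rot":[0,0,0],"fingers":-1},{"dp":[-0.031,0.064,0],"delta_rot":[0,0,0],"fingers":-1},{"dp":[-0.031,0.064,0],"delta_rot":[0,0,0],"fingers":-1},{"dp":[-0.025,0.05,0],"delta_rot":[0,0,0],"fingers":-1},{"dp":[0,0,0],"delta_rot":[0,0,0],"fingers":-1},{"dp":[0,0,0],"delta_rot":[0,0,0],"fingers":-1}]'
cat > tgt.py <<'E'
from h import *
np.set_printoptions(precision=4,suppress=True)
L=np.array([.532,.1253,.102]);a=np.radians(18.3);c,s=np.cos(np.pi/6),.5
b=np.array([c*np.cos(a),c*np.sin(a),-s]);y=np.array([np.sin(a),-np.cos(a),0]);Z=np.cross(b,y);M=np.c_[b,y,Z]
T=L-.19*b-.0554*Z
def rep(up=0):
    st=manip.sense();A=R.from_quat(st['tool_rot']);print("tcp",st['tcp_pos'],"q",st['q'],"tgt",T)
    print("dp",A.inv().apply(T+[0,0,up]-st['tcp_pos'])/.5,"rot",(A.inv()*R.from_matrix(M)).as_rotvec()/(2*np.pi))
if __name__=="__main__":
    import sys
    rep(float(sys.argv[1]) if len(sys.argv)>1 else 0)
E
python3 tgt.py .1
```

```text
t: 12.38
tcp_pos: [0.4886, 0.4265, 0.346]
tool_rot: [0.995, 0.103, 0.002, -0.001]
force: [-0.2, 0.2, -1.8]
finger_gap: 0.416
gripper_force: 60.2
t: 13.3
tcp_pos: [0.417, 0.1477, 0.3428]
tool_rot: [0.995, 0.101, -0.001, -0.0]
force: [0.8, -0.1, -2.4]
finger_gap: 0.414
gripper_force: 60.6
tcp [0.417  0.1477 0.3428] q [0.0866 0.227  1.8174 0.0004 1.1002 1.4539] tgt [0.4021 0.0823 0.245 ]
dp [-0.0556  0.122  -0.0042] rot [-0.005  -0.0828 -0.018 ]
```

```bash
python3 -m crank '[{"dp":[-0.014,0.03,0],"delta_rot":[0,0,-0.009],"fingers":-1},{"dp":[-0.018,0.04,0],"delta_rot":[0,0,-0.009],"fingers":-1},{"dp":[-0.015,0.04,0],"delta_rot":[0,0,0],"fingers":-1},{"dp":[0,0.012,0],"delta_rot":[0,-0.012,0],"fingers":-1},{"dp":[0,0,0],"delta_rot":[0,-0.016,0],"fingers":-1},{"dp":[0,0,0],"delta_rot":[0,-0.016,0],"fingers":-1},{"dp":[0,0,0],"delta_rot":[0,-0.016,0],"fingers":-1},{"dp":[0,0,0],"delta_rot":[0,-0.015,0],"fingers":-1},{"dp":[0,0,0],"delta_rot":[0,-0.008,0],"fingers":-1},{"dp":[0,0,0],"delta_rot":[0,0,0],"fingers":-1}]'
python3 tgt.py .03
python3 - <<'E'
from h import *
m=manip.camera_model("wrist");p,d=manip.snapshot("wrist");cv2.imwrite("pics/w4.png",p[:,:,::-1]);np.savez("w4.npz",p=p,d=d,P=cloud(m,d,True))
E
```

```text
t: 14.13
tcp_pos: [0.4134, 0.0853, 0.342]
tool_rot: [0.953, 0.155, -0.255, 0.041]
force: [0.8, 0.1, -3.0]
finger_gap: 0.409
gripper_force: 60.8
tcp [0.4134 0.0853 0.342 ] q [ 0.0184  0.3944  1.6525 -0.1492  1.5979  1.3015] tgt [0.4021 0.0823 0.245 ]
dp [ 0.0468 -0.0014  0.1278] rot [ 0.0001 -0.      0.0004]
```

View pics/w4.png

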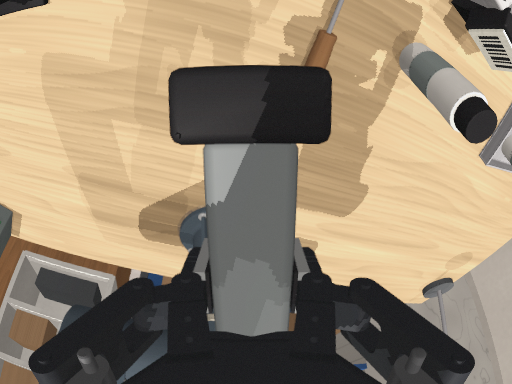

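The wrist view shows the scanner held straight: barrel at (250,240), head at (250,105). I check its pose in the hand while it is held here, then lower.

```bash
python3 -m crank '[{"dp":[0.011,0,0.03],"delta_rot":[0,0,0],"fingers":-1},{"dp":[0.018,0,0.05],"delta_rot":[0,0,0],"fingers":-1},{"dp":[0.012,-0.001,0.03],"delta_rot":[0,0,0],"fingers":-1},{"dp":[0.006,0,0.017],"delta_rot":[0,0,0],"fingers":-1},{"dp":[0,0,0],"delta_rot":[0,0,0],"fingers":-1},{"dp":[0,0,0],"delta_rot":[0,0,0],"fingers":-1}]'
python3 - <<'E'
import tgt;from tgt import *
tgt.rep()
w=np.load("w4.npz");P=w['P'];A=R.from_quat([.953,.155,-.255,.041]);Q=A.inv().apply(P.reshape(-1,3)-[.4134,.0853,.342]).reshape(P.shape)
v,u=np.mgrid[:384,:512]
M=(u>215)&(u<290)&(v>155)&(v<235);q=Q[M];q=q[np.isfinite(q).all(1)];s=np.linalg.lstsq(np.c_[q[:,:2],np.ones(len(q))],q[:,2],rcond=None)[0];print("barrel top plane z=ax+by+c",s)
H=(abs(Q[...,2]-.0274)<.004)&(Q[...,0]>.04)&(Q[...,0]<.12)&(abs(Q[...,1])<.04);print("head",rect(Q[H][:,:2]),H.sum())
B=(abs(Q[...,2]-.0354)<.004)&(Q[...,0]>.0)&(Q[...,0]<.06)&(abs(Q[...,1])<.026);print("barrel",rect(Q[B][:,:2]),B.sum())
E
```

```text
t: 14.68
tcp_pos: [0.401, 0.0811, 0.2773]
tool_rot: [0.954, 0.154, -0.254, 0.041]
force: [0.1, 0.2, -1.9]
finger_gap: 0.414
gripper_force: 60.8
tcp [0.401  0.0811 0.2773] q [ 0.0103  0.4672  1.752  -0.1539  1.4244  1.3227] tgt [0.4021 0.0823 0.245 ]
dp [ 0.0346 -0.0016  0.0548] rot [ 0.     -0.0004  0.0001]
barrel top plane z=ax+by+c [0.0008 0.0064 0.0354]
head (array([76.3, -0.8]), array([56., 27.]), 89.7) 12392
barrel (array([30. , -0.1]), array([60. , 51.6]), 0.0) 12865
```

```bash
python3 -m crank '[{"dp":[0.012,-0.001,0.02],"delta_rot":[0,0,0],"fingers":-1},{"dp":[0.014,-0.001,0.022],"delta_rot":[0,0,0],"fingers":-1},{"dp":[0.008,0,0.012],"delta_rot":[0,0,0],"fingers":-1},{"dp":[0,0,0],"delta_rot":[0,0,0],"fingers":-1},{"dp":[0,0,0],"delta_rot":[0,0,0],"fingers":-1},{"dp":[0,0,0],"delta_rot":[0,0,0],"fingers":-1}]'
python3 tgt.py
python3 - <<'E'
from h import *
for n in("top","scene"):
    m=manip.camera_model(n);p,d=manip.snapshot(n);cv2.imwrite(f"pics/{n}5.png",p[:,:,::-1])
a=cv2.imread("pics/scene5.png")[120:260,200:400];cv2.imwrite("pics/c5.png",cv2.resize(a,None,fx=4,fy=4,interpolation=cv2.INTER_CUBIC))
E
```

```text
t: 15.18
tcp_pos: [0.4024, 0.0823, 0.246]
tool_rot: [0.954, 0.154, -0.254, 0.041]
force: [-0.0, 1.0, -1.9]
finger_gap: 0.413
gripper_force: 60.8
tcp [0.4024 0.0823 0.246 ] q [ 0.0126  0.518   1.7754 -0.1551  1.3503  1.3366] tgt [0.4021 0.0823 0.245 ]
dp [ 0.0005 -0.0002  0.002 ] rot [ 0.0001 -0.0006  0.    ]
```

View pics/c5.png

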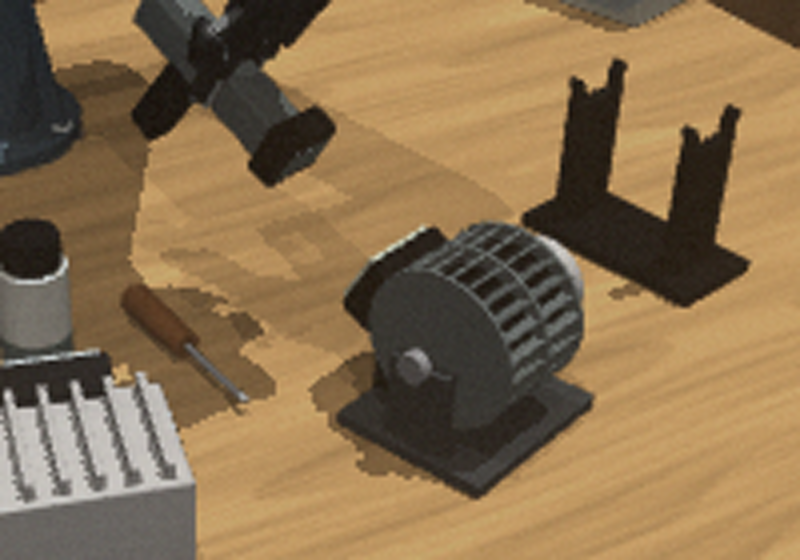

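View pics/top5.png

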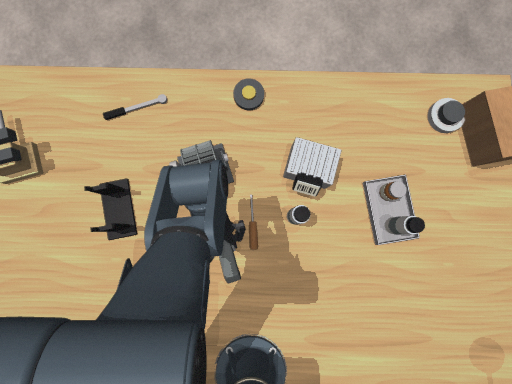

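The crop shows the scanner head at (290,145), aimed down at the label on the tilted terminal box at (400,265), with a clear gap. The top view shows the can upright in the tray at (410,226) and the other items in place. Hold.

```bash
python3 -m crank '[{"dp":[0.0005,0,0.002],"delta_rot":[0,-0.0005,0],"fingers":-1},{"dp":[0,0,0],"delta_rot":[0,0,0],"fingers":-1},{"dp":[0,0,0],"delta_rot":[0,0,0],"fingers":-1},{"dp":[0,0,0],"delta_rot":[0,0,0],"fingers":-1},{"dp":[0,0,0],"delta_rot":[0,0,0],"fingers":-1},{"dp":[0,0,0],"delta_rot":[0,0,0],"fingers":-1},{"dp":[0,0,0],"delta_rot":[0,0,0],"fingers":-1},{"dp":[0,0,0],"delta_rot":[0,0,0],"fingers":-1},{"dp":[0,0,0],"delta_rot":[0,0,0],"fingers":-1},{"dp":[0,0,0],"delta_rot":[0,0,0],"fingers":-1},{"dp":[0,0,0],"delta_rot":[0,0,0],"fingers":-1},{"dp":[0,0,0],"delta_rot":[0,0,0],"fingers":-1}]'
python3 tgt.py
python3 -m crank '[{"dp":[0,0,0],"delta_rot":[0,0,0],"fingers":-1},{"dp":[0,0,0],"delta_rot":[0,0,0],"fingers":-1},{"dp":[0,0,0],"delta_rot":[0,0,0],"fingers":-1},{"dp":[0,0,0],"delta_rot":[0,0,0],"fingers":-1},{"dp":[0,0,0],"delta_rot":[0,0,0],"fingers":-1},{"dp":[0,0,0],"delta_rot":[0,0,0],"fingers":-1},{"dp":[0,0,0],"delta_rot":[0,0,0],"fingers":-1},{"dp":[0,0,0],"delta_rot":[0,0,0],"fingers":-1},{"dp":[0,0,0],"delta_rot":[0,0,0],"fingers":-1},{"dp":[0,0,0],"delta_rot":[0,0,0],"fingers":-1},{"dp":[0,0,0],"delta_rot":[0,0,0],"fingers":-1},{"dp":[0,0,0],"delta_rot":[0,0,0],"fingers":-1}]'
python3 -m crank '[{"dp":[0,0,0],"delta_rot":[0,0,0],"fingers":-1},{"dp":[0,0,0],"delta_rot":[0,0,0],"fingers":-1},{"dp":[0,0,0],"delta_rot":[0,0,0],"fingers":-1},{"dp":[0,0,0],"delta_rot":[0,0,0],"fingers":-1},{"dp":[0,0,0],"delta_rot":[0,0,0],"fingers":-1},{"dp":[0,0,0],"delta_rot":[0,0,0],"fingers":-1},{"dp":[0,0,0],"delta_rot":[0,0,0],"fingers":-1},{"dp":[0,0,0],"delta_rot":[0,0,0],"fingers":-1},{"dp":[0,0,0],"delta_rot":[0,0,0],"fingers":-1},{"dp":[0,0,0],"delta_rot":[0,0,0],"fingers":-1},{"dp":[0,0,0],"delta_rot":[0,0,0],"fingers":-1},{"dp":[0,0,0],"delta_rot":[0,0,0],"fingers":-1}]'
python3 tgt.py
```

```text
t: 16.28
tcp_pos: [0.4016, 0.0822, 0.2443]
tool_rot: [0.953, 0.154, -0.256, 0.041]
force: [0.4, 0.3, -2.4]
finger_gap: 0.417
gripper_force: 60.8
tcp [0.4016 0.0822 0.2443] q [ 0.0127  0.5217  1.7768 -0.1557  1.3498  1.3374] tgt [0.4021 0.0823 0.245 ]
dp [ 0.0001  0.     -0.0017] rot [0.     0.0002 0.    ]
t: 17.28
tcp_pos: [0.4016, 0.0822, 0.2443]
tool_rot: [0.953, 0.154, -0.256, 0.041]
force: [0.3, -0.2, -2.5]
finger_gap: 0.413
gripper_force: 60.8
t: 18.28
tcp_pos: [0.4016, 0.0822, 0.2443]
tool_rot: [0.953, 0.154, -0.256, 0.041]
force: [0.2, 0.7, -1.6]
finger_gap: 0.414
gripper_force: 60.8
tcp [0.4016 0.0822 0.2443] q [ 0.0127  0.5217  1.7768 -0.1557  1.3498  1.3374] tgt [0.4021 0.0823 0.245 ]
dp [ 0.0002  0.0001 -0.0017] rot [0.     0.0002 0.    ]
```

```bash
python3 -m crank '[{"dp":[-0.012,0,-0.02],"delta_rot":[0,0,0],"fingers":-1},{"dp":[-0.025,0,-0.043],"delta_rot":[0,0,0],"fingers":-1},{"dp":[-0.025,0,-0.043],"delta_rot":[0,0,0],"fingers":-1},{"dp":[-0.025,0,-0.043],"delta_rot":[0,0,0],"fingers":-1},{"dp":[-0.015,0,-0.026],"delta_rot":[0,0.008,0],"fingers":-1},{"dp":[0,0,0],"delta_rot":[0,0.015,0],"fingers":-1},{"dp":[0,0,0],"delta_rot":[0,0.016,0],"fingers":-1},{"dp":[0,0,0],"delta_rot":[0,0.016,0],"fingers":-1},{"dp":[0,0,0],"delta_rot":[0,0.016,0],"fingers":-1},{"dp":[0,0,0],"delta_rot":[0,0.012,0],"fingers":-1},{"dp":[0,0,0],"delta_rot":[0,0,0.009],"fingers":-1},{"dp":[0,0,0],"delta_rot":[0,0,0.009],"fingers":-1}]'
cat > ret.py <<'E'
import sys;from h import *
np.set_printoptions(precision=4,suppress=True)
st=manip.sense();A=R.from_quat(st['tool_rot']);T=np.array([.4887,.4264,float(sys.argv[1])]);G=R.from_quat([ 9.94659086e-01,1.03206818e-01,1.18853073e-03,-4.92881693e-04])
print("tcp",st['tcp_pos'],"dp",A.inv().apply(T-st['tcp_pos'])/.5,"rot",(A.inv()*G).as_rotvec()/(2*np.pi))
E
python3 -m crank '[{"dp":[0,0,0],"delta_rot":[0,0,0],"fingers":-1}]'
python3 ret.py .35
```

```text
t: 19.28
tcp_pos: [0.3996, 0.082, 0.3456]
tool_rot: [0.995, 0.102, -0.002, 0.0]
force: [0.4, -0.4, -2.5]
finger_gap: 0.418
gripper_force: 60.9
t: 19.37
tcp_pos: [0.4004, 0.082, 0.3456]
tool_rot: [0.995, 0.103, -0.002, 0.0]
force: [-0.8, -0.7, -2.1]
finger_gap: 0.415
gripper_force: 60.9
tcp [0.4004 0.082  0.3456] dp [ 0.3135 -0.6382 -0.0103] rot [ 0.0002  0.0011 -0.0002]
```

```bash
python3 -m crank '[{"dp":[0.015,-0.03,-0.005],"delta_rot":[0,0.001,0],"fingers":-1},{"dp":[0.025,-0.05,-0.005],"delta_rot":[0,0,0],"fingers":-1},{"dp":[0.031,-0.064,0],"delta_rot":[0,0,0],"fingers":-1},{"dp":[0.031,-0.064,0],"delta_rot":[0,0,0],"fingers":-1},{"dp":[0.031,-0.064,0],"delta_rot":[0,0,0],"fingers":-1},{"dp":[0.031,-0.064,0],"delta_rot":[0,0,0],"fingers":-1},{"dp":[0.031,-0.064,0],"delta_rot":[0,0,0],"fingers":-1},{"dp":[0.031,-0.064,0],"delta_rot":[0,0,0],"fingers":-1},{"dp":[0.03,-0.06,0],"delta_rot":[0,0,0],"fingers":-1},{"dp":[0.02,-0.04,0],"delta_rot":[0,0,0],"fingers":-1},{"dp":[0,0,0],"delta_rot":[0,0,0],"fingers":-1},{"dp":[0,0,0],"delta_rot":[0,0,0],"fingers":-1}]'
python3 ret.py .35
```

```text
t: 20.37
tcp_pos: [0.478, 0.3872, 0.3497]
tool_rot: [0.994, 0.105, 0.001, 0.001]
force: [0.8, -1.0, -2.6]
finger_gap: 0.411
gripper_force: 60.9
tcp [0.478  0.3872 0.3497] dp [ 0.0372 -0.0721 -0.0007] rot [0.0004 0.0003 0.0005]
```

```bash
python3 -m crank '[{"dp":[0.012,-0.022,0],"delta_rot":[0.0002,0.0003,0.0005],"fingers":-1},{"dp":[0.015,-0.03,0],"delta_rot":[0,0,0],"fingers":-1},{"dp":[0.01,-0.02,0],"delta_rot":[0,0,0],"fingers":-1},{"dp":[0,0,0],"delta_rot":[0,0,0],"fingers":-1},{"dp":[0,0,0],"delta_rot":[0,0,0],"fingers":-1},{"dp":[0,0,0],"delta_rot":[0,0,0],"fingers":-1}]'
python3 ret.py .215
```

```text
t: 20.87
tcp_pos: [0.489, 0.4243, 0.3507]
tool_rot: [0.995, 0.101, 0.002, -0.0]
force: [0.7, 0.8, -2.0]
finger_gap: 0.413
gripper_force: 60.9
tcp [0.489  0.4243 0.3507] dp [-0.0006 -0.0043  0.2714] rot [ 0.0002 -0.0002 -0.0006]
```

```bash
python3 -m crank '[{"dp":[0,-0.004,0.03],"delta_rot":[0,0,-0.0005],"fingers":-1},{"dp":[0,0,0.05],"delta_rot":[0,0,0],"fingers":-1},{"dp":[0,0,0.05],"delta_rot":[0,0,0],"fingers":-1},{"dp":[0,0,0.05],"delta_rot":[0,0,0],"fingers":-1},{"dp":[0,0,0.03],"delta_rot":[0,0,0],"fingers":-1},{"dp":[0,0,0.01],"delta_rot":[0,0,0],"fingers":-1},{"dp":[0,0,0],"delta_rot":[0,0,0],"fingers":-1},{"dp":[0,0,0],"delta_rot":[0,0,0],"fingers":-1},{"dp":[0,0,0],"delta_rot":[0,0,0],"fingers":-1}]'
python3 ret.py .2004
```

```text
t: 21.62
tcp_pos: [0.4903, 0.4278, 0.2427]
tool_rot: [0.995, 0.103, 0.004, -0.001]
force: [-0.4, -0.3, -2.2]
finger_gap: 0.412
gripper_force: 60.9
tcp [0.4903 0.4278 0.2427] dp [-0.0043  0.0023  0.0845] rot [-0.0002 -0.0009 -0.0001]
```

```bash
python3 -m crank '[{"dp":[-0.004,0.002,0.01],"delta_rot":[0,-0.0008,0],"fingers":-1},{"dp":[0,0,0.015],"delta_rot":[0,0,0],"fingers":-1},{"dp":[0,0,0.015],"delta_rot":[0,0,0],"fingers":-1},{"dp":[0,0,0.015],"delta_rot":[0,0,0],"fingers":-1},{"dp":[0,0,0.01],"delta_rot":[0,0,0],"fingers":-1},{"dp":[0,0,0.006],"delta_rot":[0,0,0],"fingers":-1},{"dp":[0,0,0.004],"delta_rot":[0,0,0],"fingers":-1},{"dp":[0,0,0],"delta_rot":[0,0,0],"fingers":-1},{"dp":[0,0,0],"delta_rot":[0,0,0],"fingers":-1}]'
python3 ret.py .2004
```

```text
t: 22.37
tcp_pos: [0.4878, 0.4264, 0.2034]
tool_rot: [0.995, 0.103, -0.0, -0.0]
force: [-0.1, 0.1, -1.4]
finger_gap: 0.414
gripper_force: 60.9
tcp [0.4878 0.4264 0.2034] dp [0.0018 0.0003 0.006 ] rot [-0.      0.0004 -0.    ]
```

```bash
python3 -m crank '[{"dp":[0.001,0,0.003],"delta_rot":[0,0.0004,0],"fingers":-1},{"dp":[0,0,0.003],"delta_rot":[0,0,0],"fingers":-1},{"dp":[0,0,0.001],"delta_rot":[0,0,0],"fingers":-1},{"dp":[0,0,0],"delta_rot":[0,0,0],"fingers":-1},{"dp":[0,0,0],"delta_rot":[0,0,0],"fingers":-1}]'
python3 ret.py .2004
```

```text
t: 22.78
tcp_pos: [0.4884, 0.4265, 0.2004]
tool_rot: [0.995, 0.103, 0.002, -0.001]
force: [0.2, 0.6, 0.7]
finger_gap: 0.416
gripper_force: 61.2
tcp [0.4884 0.4265 0.2004] dp [ 0.0006  0.0003 -0.0001] rot [-0.0001 -0.0001 -0.    ]
```

```bash
python3 -m crank '[{"dp":[0,0,0.001],"delta_rot":[0,0,0],"fingers":-1},{"dp":[0,0,0],"delta_rot":[0,0,0],"fingers":0.1},{"dp":[0,0,0],"delta_rot":[0,0,0],"fingers":0.3},{"dp":[0,0,0],"delta_rot":[0,0,0],"fingers":1},{"dp":[0,0,0],"delta_rot":[0,0,0],"fingers":1},{"dp":[0,0,0],"delta_rot":[0,0,0],"fingers":1},{"dp":[0,0,-0.02],"delta_rot":[0,0,0],"fingers":1},{"dp":[0,0,-0.05],"delta_rot":[0,0,0],"fingers":1},{"dp":[0,0,-0.06],"delta_rot":[0,0,0],"fingers":1},{"dp":[0,0,-0.06],"delta_rot":[0,0,0],"fingers":1},{"dp":[0,0,-0.06],"delta_rot":[0,0,0],"fingers":1},{"dp":[0,0,-0.02],"delta_rot":[0,0,0],"fingers":1}]'
python3 -m crank '[{"dp":[-0.02,0.03,0],"delta_rot":[0,0,0],"fingers":1},{"dp":[-0.04,0.06,0],"delta_rot":[0,0,0],"fingers":1},{"dp":[-0.02,0.05,0],"delta_rot":[0,0,0],"fingers":1},{"dp":[0,0,0],"delta_rot":[0,0,0],"fingers":1},{"dp":[0,0,0],"delta_rot":[0,0,0],"fingers":1},{"dp":[0,0,0],"delta_rot":[0,0,0],"fingers":1}]'
python3 - <<'E'
from h import *
m=manip.camera_model("wrist");p,d=manip.snapshot("wrist");P=cloud(m,d,True)
B=(P[...,2]>.158)&(P[...,2]<.169)&(P[...,1]>.34)&(P[...,1]<.52)&(P[...,0]<.6);print("z165",rect(P[B][:,:2]),np.median(P[B],0))
H=(P[...,2]>.17)&(P[...,2]<.18)&(P[...,1]>.34)&(P[...,1]<.52)&(P[...,0]<.62);print("head",rect(P[H][:,:2]),np.median(P[H],0))
p,d=manip.snapshot("scene");cv2.imwrite("pics/s6.png",p[:,:,::-1])
E
```

```text
t: 23.78
tcp_pos: [0.4894, 0.4272, 0.3406]
tool_rot: [0.995, 0.103, 0.006, -0.003]
force: [0.7, 0.4, 0.8]
finger_gap: 0.996
gripper_force: 0.0
t: 24.28
tcp_pos: [0.4635, 0.3497, 0.3346]
tool_rot: [0.995, 0.103, 0.002, -0.001]
force: [0.5, -1.1, 0.5]
finger_gap: 1.002
gripper_force: 0.0
z165 (array([488.8, 426.5]), array([177.9,  52.4]), 10.8) [0.48406284 0.42311827 0.16511677]
head (array([563. , 442.4]), array([27. , 55.3]), 12.0) [0.56290289 0.44102281 0.17311667]
```

View pics/s6.png

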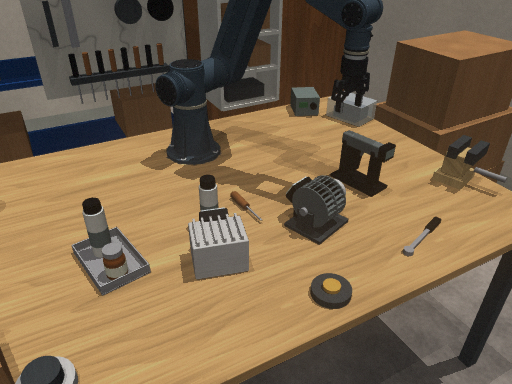

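The scanner is back on its stand at (367,150), within 1 mm of where it was. The can stands upright in the tray at (96,222), and everything else is in place.

```bash
python3 -c "
from station import manip
print(manip.sign_off())"
```

```text
the job is handed in; nothing more can be done
None
```

The job is handed in: the can stands upright in the tray, the scanner was held still about 10 cm square to the blower's label for about 3 s, and it is back on its stand within about 1 mm of where it was.

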